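Load the terminal carrier jig and lock its keeper

TASK

Put every aluminium output terminal that stands on the bench into a pocket of the carrier jig that matches its flange, stem up and fully home on the pocket's floor. When all are in, swing the keeper bar across above them until it is fully closed on its catch, and then fold the hasp down flat over the bar's end. Do not disturb the jar and the screwdriver.

Things in the scene. Friction and masses are not known exactly. Their poses are not given: they have to be found in the camera images.
- jig: grey carrier jig fixed to the bench: plate 370 (x) x 90 (y) x 20 mm, origin centre of underside, z up. Along its x, at 65 mm pitch: round, square, round, square pocket, the first next to the keeper's pivot post (x -150.5 mm). At x +162.5 mm the steel catch: a shelf for the bar's end, and a block (y 15 to 37 mm, top 86 mm) carrying the hasp. An unseated terminal blocks the bar.
- pocket0 (a point): centre of the floor (11 mm above the bench) of the round pocket next to the pivot: 59 mm in diameter, 9 mm deep
- pocket1 (a point): centre of the floor of the second pocket: square 51 x 51 mm, sides along the jig's x and y, 9 mm deep, floor 11 mm above the bench
- pocket2 (a point): centre of the floor of the third pocket: round, as pocket0
- pocket3 (a point): centre of the floor of the fourth pocket, next to the catch: square, as pocket1
- keeper (a joint): steel bar 24 mm wide, 8 mm thick, underside 76 mm above the bench (5 mm over seated stems), 328 mm long from its upright pivot, swinging level: 0 = closed, along the jig's x, end on the catch's shelf (end stop); grows (rad, to 1.75) as it swings out to the jig's -y side. Stiff: stays where left, about 1 N at the grip moves it.
- keeper_pivot (a point): on the keeper's upright hinge axis, at the underside of the bar
- keeper_grip (a point): centre of the top of the keeper's upright black grip post, 20 mm in diameter, 45 mm tall above the bar's top (top 129 mm above the bench), 170 mm from the pivot
- hasp (a joint): steel strap 57 mm long, 20 wide, 4 thick, end bent into an 18 mm lip, hinged on the catch's block about a level axis along the jig's x: 0 = flat down towards the jig's -y over the closed bar's end (end stop); grows (rad, to 1.9) as it lifts; upright at 1.57, beyond that leaning to the jig's +y. Stiff: stays where left, about 1 N at its end moves it.
- hasp_hinge (a point): on the hasp's hinge axis, mid-width; jig frame (162.5, 28, 90) mm
- hasp_tip (a point): outer (upper, when closed) face of the strap at its free end, mid-width, 55 mm from the hinge
- jar: bystander: closed paint jar, 70 mm in diameter, 110 mm tall, origin under its centre
- driver: bystander: screwdriver 200 mm long lying on the bench, origin under its middle
- round0: loose aluminium output terminal: a round flange 54 mm across and 10 mm thick with a round stem 20 mm in diameter standing on its centre, 60 mm tall in all, 0.12 kg. Origin at the centre of the flange's underside, z up the stem. It stands on the bench, flange down. May be absent.
- round1: loose aluminium output terminal: a round flange 54 mm across and 10 mm thick with a round stem 20 mm in diameter standing on its centre, 60 mm tall in all, 0.12 kg. Origin at the centre of the flange's underside, z up the stem. It stands on the bench, flange down. May be absent.
- square0: loose aluminium output terminal: a square flange 46 x 46 mm and 10 mm thick with a square stem 20 x 20 mm standing on its centre, 60 mm tall in all, 0.12 kg. Origin at the centre of the flange's underside, z up the stem, x and y square to the sides of flange and stem alike. It stands on the bench, flange down. May be absent.
- square1: loose aluminium output terminal: a square flange 46 x 46 mm and 10 mm thick with a square stem 20 x 20 mm standing on its centre, 60 mm tall in all, 0.12 kg. Origin at the centre of the flange's underside, z up the stem, x and y square to the sides of flange and stem alike. It stands on the bench, flange down. May be absent.
Things that resemble listed ones, but are neither listed nor needed, are in the scene too. Leave any black or purple look-alike of the square0 alone.

How it is judged:
On the way, in this order (a step that is already met when the one before it is completed fails the run):
1. every terminal present is seated in a pocket of its own outline ((distance between round0 and pocket0 below 0.005 m or distance between round0 and pocket2 below 0.005 m) and angle between each of round0, round1, square0, square1's own z axis and vertical below 0.08 rad and (distance between round1 and pocket0 below 0.005 m or distance between round1 and pocket2 below 0.005 m) and (distance between square0 and pocket1 below 0.005 m or distance between square0 and pocket3 below 0.005 m) and (distance between square1 and pocket1 below 0.005 m or distance between square1 and pocket3 below 0.005 m)), for 0.2 s.
2. the keeper bar is closed on its catch over them (all of step 1 and value of joint keeper below 0.05 rad), for 0.2 s.
3. the hasp is folded down over the bar's end (value of joint keeper below 0.05 rad and value of joint hasp below 0.1 rad), for 0.2 s.
At the end, for the whole second after the job is handed in: every terminal present stands in a pocket of its outline (underside centre within 5 mm of the pocket floor's centre, within 0.08 rad of upright) and is at rest, the keeper bar within 0.05 rad of closed and the hasp within 0.10 rad of flat down (all of step 1 and all of step 3 and linear speed of each of round0, round1, square0, square1 below 0.02 m/s); the robot touches nothing.
It fails at once if the jar is disturbed (moved over 30 mm) (distance of jar from where it was at the start of the episode above 0.03 m).
It fails at once if the screwdriver is disturbed (moved over 30 mm) (distance of driver from where it was at the start of the episode above 0.03 m).
Of round0, round1, square0, square1 only 3 to 4 are there at a start; the rules pass over those that are not, and their reading is None.
At some moment in a run one of round0, round1, square0, square1 may be knocked a few centimetres aside while the robot is not near it.
It also fails if it takes over 208 s, if anything falls off the work surface, if the arm or the gripper's body presses on something with over 40 N, if the wrist force passes 120 N, or if a joint passes its speed limit or range.

ROBOT

A 6-joint arm with a two-finger parallel gripper is mounted at the origin on the work surface. World frame = base frame: x ahead of the robot, y to its left, z up, the work surface at z = 0. Lengths are in m, angles in rad, forces in N, time in s.
With the tool pointing down it reaches from about 0.375 to 0.975 m from the base axis. Payload 3.8 kg.
Tool frame: the origin (TCP) lies midway between the tips of the shut fingers; the grasp point (between the pads) lies 19 mm behind it; z points along the fingers, y is the line along which they close (so a half turn about z gives the same grasp; the last joint's range is limited). The gripper opens to 88 mm and grips with 3 to 60 N. Pads are 18 mm wide; open, the fingers measure 123 mm over their backs; the gripper's body (75 mm by 187 mm) begins 45 mm behind the grasp point.
Start: joints at [1.264, 0.264, 1.604, -0, 1.274, -0.037], TCP at [0.18, 0.651, 0.239] pointing down, gripper open.
Joint ranges: [-2.63, 2.63], [-0.94, 2.18], [0.31, 2.57], [-1.31, 4.45], [0, 2.66], [-2.55, 2.55]. Speed limits (rad/s): [2.57, 2.57, 3.14, 3.14, 3.14, 3.14].

INTERFACE

Orientations are given as a rotation vector (axis times angle).
In Python, from cell import manip, inverse_kinematics, cams, order gives the robot as it stands. Calls block until the motion is done:
- manip.move_pose(position, orientation): joint-space move of the TCP to a pose.
- manip.move_linear(position, rate=0.15, rot=None): straight line of the TCP; rot=None keeps the orientation; rate is the mean speed in m/s.
- manip.set_joints(angles): joint-space move.
- manip.set_gripper(opening, force=None): finger opening in m; force is the grip in N (None keeps the last); returns when the fingers have stopped.
- manip.dwell(seconds).
- inverse_kinematics(position, orientation): joint angles nearest the present ones, or None.
- manip.state(): the state.
- cams.capture(name): name is "side" or "top"; returns a dict with "image" (480x640x3 uint8, blue, green, red), "z_map" (480x640 float32, m along the optical axis (not along the pixel's ray), 0 where there is no reading), "intrinsics" (3x3 intrinsics, pixels), "position" and "orientation" of the camera in the world. Camera axes: x right, y down, z forward; pixel columns grow to the right and rows downward; lengths in m; the calibration is good to about 2 mm. A picture is of the moment at which its call begins.
A pose or a line that the arm cannot do raises manip.IKError and nothing moves.
- order.close_job(): hands the job in; it is judged then, once.
The state is a dict: "clock": time; "joint_pos": joint angles; "joint_velocities": joint speeds; "tau": joint torques, N m; "tool_pos": TCP position; "tcp_rot": TCP orientation; "contact_force": force on the tool from outside, world axes, zero at the start; "moment": the same for the moment, N m; "gripper_width": finger opening in m; "grasp_force": force on a finger pad.
Only numpy, scipy, OpenCV 4.12 (cv2) and the standard library are available. Lean on these libraries where they do the work, as an engineer would, in place of code of your own. Each camera call takes 0.05 s, during which the arm holds its last target. There are 200 camera calls.

## Working session

There is one attempt and no reset: what is moved stays moved. The work goes in short steps, each a Python script; the robot and the scene stay as the last script left them, time stands still between calls to the robot, and variables do not carry over. Pictures are saved under pics/ and viewed, at most 14 in all, crops included, and the job is handed in when it is done.

```bash
ls; mkdir -p pics
python3 - <<'E'
from cell import manip,cams
import cv2,numpy as np
for n in("top","side"):
    c=cams.capture(n);cv2.imwrite(f"pics/{n}0.png",c["image"]);np.savez(f"{n}0.npz",**c)
    print(n,c["intrinsics"],c["position"],c["orientation"],(c["z_map"]>0).mean())
s=manip.state();print(s)
E
```

```text
pics
top [[583.41957192   0.         316.36805416]
 [  0.         583.41957192 242.49888422]
 [  0.           0.           1.        ]] [ 0.40161012 -0.05044068  1.21795934] [-2.15949791  2.13806547 -0.10785813] 0.9959928385416666
side [[450.88421283   0.         314.66575007]
 [  0.         450.88421283 240.69939961]
 [  0.           0.           1.        ]] [0.41151394 0.7244102  0.56109584] [-0.20388826  2.69409657 -1.49570761] 0.9959993489583333
{'clock': 0.1, 'joint_pos': array([ 1.26411381e+00,  2.64688939e-01,  1.60521797e+00, -5.68822574e-05,
        1.27373544e+00, -3.68774238e-02]), 'joint_velocities': array([ 1.00486617e-03, -6.95436902e-06, -3.93598997e-03,  1.26221274e-04,
       -9.65789325e-04,  1.59449536e-03]), 'tau': array([-9.00750092e-05, -5.03602910e+01, -3.58081055e+01,  7.30278064e-02,
        2.31149228e-02, -4.09668723e-05]), 'tool_pos': array([0.17972645, 0.64996198, 0.23751555]), 'tcp_rot': array([-0.42245842, -3.11275736,  0.00318656]), 'contact_force': array([0.79988366, 0.15906118, 0.2236908 ]), 'moment': array([-0.00013735, -0.02959852, -0.03085641]), 'grasp_force': 0.0, 'gripper_width': 0.08806757813389154}
```

View pics/top0.png

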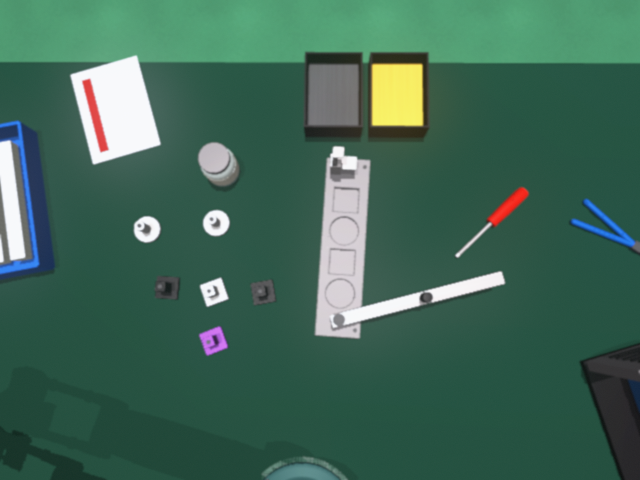

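View pics/side0.png

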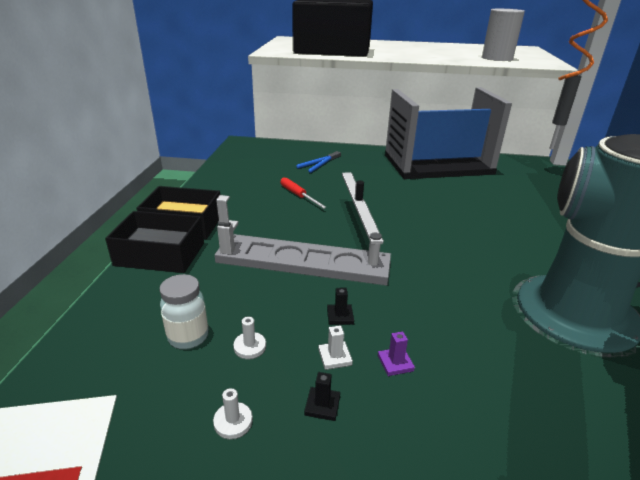

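```bash
cat > h.py <<'E'
import numpy as np,cv2
from scipy.spatial.transform import Rotation as R
def cloud(c):
    K=c["intrinsics"];z=c["z_map"].astype(float);v,u=np.mgrid[:480,:640]
    P=np.stack([(u-K[0,2])/K[0,0]*z,(v-K[1,2])/K[1,1]*z,z],-1)
    W=P@R.from_rotvec(c["orientation"]).as_matrix().T+c["position"]
    W[z<=0]=np.nan
    return W
def ray(c,uv,h):  # pixel -> world point at height h
    K=c["intrinsics"];d=R.from_rotvec(c["orientation"]).apply([(uv[0]-K[0,2])/K[0,0],(uv[1]-K[1,2])/K[1,1],1])
    return c["position"]+d*(h-c["position"][2])/d[2]
def near(W,p,r,lo,hi):
    return (np.hypot(W[...,0]-p[0],W[...,1]-p[1])<r)&(W[...,2]>lo)&(W[...,2]<hi)
E
python3 - <<'E'
from h import *
np.set_printoptions(precision=4,suppress=True)
T=np.load("top0.npz");S=np.load("side0.npz")
WT,WS=cloud(T),cloud(S)
for n,px in dict(rA=(147,229),rB=(216,222),sq=(214,292)).items():
    p=ray(T,px,.01);print(n,p)
    for nm,W,C in(("T",WT,T),("S",WS,S)):
        for lo,hi in((.055,.066),(.005,.0145)):
            m=near(W,p,.045,lo,hi);q=W[m]
            if len(q)<4: print(nm,lo,'few',len(q));continue
            rc=cv2.minAreaRect((q[:,:2]*1000).astype(np.float32))
            print(nm,lo,len(q),q.mean(0),'mid',(q.max(0)+q.min(0))/2,q.max(0)-q.min(0),rc[1],rc[2],np.array(rc[0])/1000)
p=ray(T,(343,248),.02);print('jig',p)
for nm,W in(("T",WT),("S",WS)):
    m=near(W,p,.25,.016,.024);q=W[m];rc=cv2.minAreaRect((q[:,:2]*1000).astype(np.float32));print(nm,len(q),q.mean(0),rc)
    for z in((.084,.09),(.07,.082),(.1,.2),(.12,.135)):
        m=near(W,p,.45,*z);print(z,m.sum(), [ (int(a),int(b)) for a,b in np.argwhere(m)[:6][:,::-1]])
im=T["image"][130:350,300:520]
cv2.imwrite("pics/jig.png",cv2.resize(im,None,fx=2.7,fy=2.7,interpolation=cv2.INTER_CUBIC))
E
```

```text
rA [0.5744 0.3329 0.01  ]
T 0.055 77 [0.5743 0.3329 0.0597] mid [0.5744 0.333  0.0598] [0.0182 0.0187 0.0085] (18.00357437133789, 18.78595733642578) 2.097958564758301 [0.5744 0.3329]
T 0.005 361 [0.573  0.3295 0.0093] mid [0.577  0.3328 0.0098] [0.081  0.0643 0.0095] (57.89021301269531, 75.48101043701172) 66.78618621826172 [0.5733 0.3348]
S 0.055 171 [0.5744 0.3377 0.0597] mid [0.5747 0.3365 0.0589] [0.0193 0.0201 0.0077] (19.273826599121094, 19.212520599365234) 72.96419525146484 [0.5747 0.3365]
S 0.005 797 [0.5727 0.3419 0.01  ] mid [0.5747 0.3365 0.0097] [0.0535 0.0529 0.0093] (53.223358154296875, 51.14713668823242) 21.538908004760742 [0.5742 0.3376]
rB [0.5905 0.1876 0.01  ]
T 0.055 77 [0.5893 0.1875 0.0594] mid [0.5894 0.1874 0.0604] [0.0193 0.0191 0.0096] (19.276195526123047, 18.78862762451172) 81.66136932373047 [0.5897 0.1877]
T 0.005 388 [0.5876 0.1856 0.0095] mid [0.5914 0.1863 0.0097] [0.0855 0.0683 0.0094] (84.22798919677734, 64.45958709716797) 14.30856990814209 [0.5919 0.1858]
S 0.055 99 [0.5892 0.1916 0.0596] mid [0.5897 0.19   0.0585] [0.0192 0.02   0.0066] (17.951730728
[... 1193 characters left out ...]
16, 52), (318, 52), (321, 52)]
(0.1, 0.2) 1013 [(209, 143), (210, 143), (211, 143), (212, 143), (213, 143), (214, 143)]
(0.12, 0.135) 96 [(335, 158), (333, 159), (334, 159), (335, 159), (333, 160), (334, 160)]
S 2932 [ 0.5348 -0.0683  0.0202] ((561.698974609375, -59.351806640625), (382.3924560546875, 401.65185546875), 40.50113296508789)
(0.084, 0.09) 781 [(349, 172), (350, 172), (342, 173), (343, 173), (344, 173), (345, 173)]
(0.07, 0.082) 944 [(342, 175), (343, 177), (343, 178), (344, 179), (344, 180), (345, 182)]
(0.1, 0.2) 1240 [(358, 180), (359, 180), (360, 180), (361, 180), (356, 181), (357, 181)]
(0.12, 0.135) 115 [(358, 180), (359, 180), (360, 180), (361, 180), (356, 181), (357, 181)]
```

View pics/jig.png

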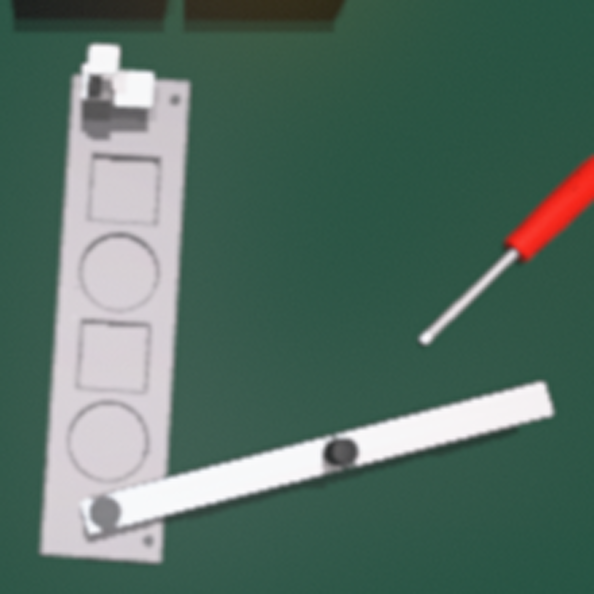

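Run:
```python
from h import *
np.set_printoptions(precision=4,suppress=True)
for nm in("top","side"):
    C=np.load(nm+"0.npz");W=cloud(C)
    p=ray(np.load("top0.npz"),(343,248),.02)
    m=near(W,p,.24,.016,.024).astype(np.uint8)
    n,l,s,_=cv2.connectedComponentsWithStats(m,connectivity=4);k=1+s[1:,4].argmax()
    q=W[l==k];rc=cv2.minAreaRect((q[:,:2]*1000).astype(np.float32));print(nm,s[k],rc)
    # pocket floors
    m=near(W,p,.2,.0085,.0135).astype(np.uint8)
    n,l,s,cc=cv2.connectedComponentsWithStats(m,connectivity=4)
    for k in range(1,n):
        if s[k,4]>120:
            q=W[l==k];print(' floor',cc[k],s[k,4],q.mean(0),'mid',(q.max(0)+q.min(0))/2,np.ptp(q,0))
    print(W[~np.isnan(W[...,2])].shape)
    for lab,z,r in(("grippost",(.125,.133),.3),("bar",(.081,.0865),.4),("hasp",(.11,.2),.25)):
        pp=p+[0.15,0,0] if lab=="hasp" else p+[-.05,-.2,0]
        m=near(W,pp,.08 if lab=="hasp" else .25,*z);q=W[m]
        if len(q)>3:print(lab,len(q),q.mean(0),q.min(0),q.max(0))
T=np.load("top0.npz");W=cloud(T);q=W[150:175,205:228].reshape(-1,3);q=q[(q[:,2]>.1)];print('jar',q.mean(0),len(q))
```

```text
top [ 315  158   55  180 4180] ((541.6396484375, -78.86796569824219), (90.09192657470703, 370.42449951171875), 86.67023468017578)
 floor [347.3517 200.7217] 327 [ 0.6378 -0.0881  0.011 ] mid [ 0.6394 -0.0843  0.011 ] [0.0513 0.0524 0.005 ]
 floor [342.9216 230.2565] 421 [ 0.5751 -0.0792  0.0109] mid [ 0.5753 -0.0804  0.011 ] [0.0589 0.0564 0.005 ]
 floor [341.7029 261.6984] 451 [ 0.5091 -0.077   0.011 ] mid [ 0.5097 -0.0767  0.011 ] [0.052  0.0518 0.0049]
 floor [339.3628 292.6086] 419 [ 0.4452 -0.0726  0.011 ] mid [ 0.4444 -0.0729  0.011 ] [0.0576 0.0558 0.005 ]
(305969, 3)
grippost 81 [ 0.435  -0.2337  0.129 ] [ 0.427  -0.2426  0.1254] [ 0.4437 -0.2248  0.1326]
bar 1625 [ 0.4327 -0.2245  0.0838] [ 0.3783 -0.3892  0.081 ] [ 0.4856 -0.0535  0.0865]
hasp 133 [ 0.7035 -0.0651  0.1446] [ 0.6941 -0.0754  0.1112] [ 0.7152 -0.0564  0.1523]
side [ 215  234  176   45 2816] ((542.7354125976562, -77.05719757080078), (96.61671447753906, 370.8081359863281), 86.85899353027344)
 floor [259.5244 249.8044] 225 [ 0.6415 -0.0896  0.0116] mid [ 0.6415 -0.0893  0.0111] [0.0488 0.0452 0.0048]
 floor [288.1057 253.3699] 246 [ 0.5763 -0.0861  0.0116] mid [ 0.5762 -0.0854  0.0113] [0.0557 0.0503 0.0045]
 floor [317.5484 257.1694] 248 [ 0.5104 -0.082   0.0117] mid [ 0.5105 -0.0815  0.0115] [0.0509 0.0439 0.0039]
 floor [347.4415 260.9321] 265 [ 0.445  -0.0785  0.0116] mid [ 0.4448 -0.0786  0.011 ] [0.0579 0.0489 0.0048]
 floor [247.5669 262.3228] 127 [ 0.6551 -0.0386  0.0111] mid [ 0.657 -0.039  0.011] [0.1426 0.0114 0.0049]
 floor [321.9704 272.2222] 135 [ 0.4942 -0.0293  0.011 ] mid [ 0.4915 -0.0296  0.0111] [0.1325 0.0115 0.0048]
(305971, 3)
grippost 37 [ 0.4359 -0.2297  0.1287] [ 0.4276 -0.2414  0.1255] [ 0.4442 -0.2202  0.1317]
bar 616 [ 0.428  -0.1954  0.0845] [ 0.3776 -0.3855  0.0811] [ 0.4872 -0.0502  0.0865]
hasp 209 [ 0.7052 -0.0571  0.1336] [ 0.6947 -0.0746  0.1101] [ 0.717  -0.0496  0.1494]
jar [0.6962 0.1725 0.1093] 511
```

```bash
cat >> h.py <<'E'
from cell import manip,inverse_kinematics,cams
def rot(th):
    y=np.array([np.cos(th),np.sin(th),0]);z=np.array([0,0,-1.]);return R.from_matrix(np.stack([np.cross(y,z),y,z],1)).as_rotvec()
def pick(p,th):   # choose the half turn that keeps joint 6 most central
    c=[(abs(q[5]),t) for t in(th,th+np.pi) if (q:=inverse_kinematics(p,rot(t))) is not None]
    print('pick',[(round(a,2),round(b,2)) for a,b in c]);return rot(min(c)[1])
def go(p,th,h=.2):
    p=np.array([p[0],p[1],h]);r=pick(p,th);manip.move_pose(p,r);return r
def st(*k):
    s=manip.state();print('t',round(s['clock'],1),'tcp',s['tool_pos'].round(4),'F',s['contact_force'].round(1),'w',round(s['gripper_width'],4),'g',round(s['grasp_force'],1));return s
def stem(W,p):
    q=W[near(W,p,.03,.055,.066)];return (q.max(0)+q.min(0))/2,len(q)
E
python3 - <<'E'
from h import *
p=np.array([.4445,.189]);th=np.deg2rad(20)
go(p,th);st()
manip.set_gripper(.05,10)
manip.move_linear([*p,.025],.15);st()
manip.set_gripper(0,10);st()
manip.set_gripper(.05);
s=manip.state();p=s['tool_pos'][:2]
manip.move_linear([*p,.09],.15)
go(p,th+np.pi/2,.09);manip.move_linear([*p,.025],.15)
manip.set_gripper(0,10);s=st()
manip.set_gripper(.05);manip.move_linear([*p,.2],.2);q=manip.state()['joint_pos']
manip.move_pose([.45,.45,.3],manip.state()['tcp_rot'])
for n in("top","side"):
    c=cams.capture(n);cv2.imwrite(f"pics/{n}1.png",c["image"]);np.savez(f"{n}1.npz",**c);print(n,stem(cloud(c),p))
E
```

```text
pick [(np.float64(0.0), np.float64(0.35))]
t 2.0 tcp [0.4447 0.1898 0.2002] F [-0.7 -0.1 -0.7] w 0.0882 g 0.0
t 4.0 tcp [0.4454 0.1893 0.0258] F [0.6 0.2 0.2] w 0.0502 g 0.0
t 4.6 tcp [0.4447 0.1891 0.0253] F [1.1 0.9 2.4] w 0.0198 g 10.0
pick [(np.float64(1.57), np.float64(1.92)), (np.float64(1.57), np.float64(5.06))]
t 8.3 tcp [0.445  0.1891 0.0256] F [-0.4 -1.3  3.3] w 0.0198 g 10.0
top (array([0.44385978, 0.18802526, 0.05989335]), 104)Traceback (most recent call last):
  File "<stdin>", line 15, in <module>
  File "h.py", line 25, in stem
    q=W[near(W,p,.03,.055,.066)];return (q.max(0)+q.min(0))/2,len(q)
                                         ~~~~~^^^
    return umr_maximum(a, axis, None, out, keepdims, initial, where)
ValueError: zero-size array to reduction operation maximum which has no identity
```

```bash
cat >> h.py <<'E'
YAW=-.0582;J0=np.array([.543,-.0776])
def jig(x,y=0): c,s=np.cos(YAW),np.sin(YAW);return J0+[c*x-s*y,s*x+c*y]
def place(p,th,zg):
    """lower a held terminal (grasped with the TCP at zg over the bench) into the pocket at p"""
    r=go(p,th,.2);manip.dwell(.3);f0=manip.state()['contact_force'][2]
    manip.move_linear([*p,.05+zg-.025+.002],.15)
    zf=.011+zg
    for d in(.006,.004,.002,0,-.001):
        manip.move_linear([*p,zf+d],.03);s=st();f=s['contact_force']
        if f[2]-f0>8: print('contact at',d);break
    return d
E
python3 - <<'E'
from h import *
p=np.array([.4449,.1891]);th=np.deg2rad(110)
go(p,th,.15);manip.set_gripper(.05,15);manip.move_linear([*p,.025],.15);manip.set_gripper(0,20);s=st();zg=s['tool_pos'][2]
manip.move_linear([*p,.2],.2)
d=place(jig(-32.5e-3),np.pi/2+YAW,zg)
E
```

```text
pick [(np.float64(1.57), np.float64(1.92)), (np.float64(1.57), np.float64(5.06))]
t 14.1 tcp [0.4452 0.1892 0.0254] F [-1.3  0.2  3.3] w 0.0199 g 20.0
pick [(np.float64(1.71), 1.51), (np.float64(1.43), 4.65)]
t 19.6 tcp [ 0.5103 -0.0757  0.0422] F [ 0.1 -0.2 -1.4] w 0.0197 g 20.0
t 19.8 tcp [ 0.5104 -0.0757  0.0403] F [ 0.2  0.5 -1.4] w 0.0197 g 20.0
t 20.1 tcp [ 0.5104 -0.0757  0.0382] F [-1.4  0.1 -1.9] w 0.0195 g 20.0
t 20.3 tcp [ 0.5108 -0.0758  0.0365] F [ 0.8 -0.3 -0.4] w 0.0197 g 20.0
t 20.6 tcp [ 0.5109 -0.0758  0.0364] F [-2.1  0.7  7. ] w 0.02 g 20.0
contact at -0.001
```

```bash
cat >> h.py <<'E'
OFF=np.array([.0011,.0011])
def fetch(p0,th,c=None):
    m,n=stem(cloud(c or cams.capture("top")),p0);p=m[:2]+OFF;print('stem',p,n,m[2])
    if abs(np.hypot(*(p-p0)))>.02 or not 60<n<130: print('unsure');return
    go(p,th,.16);manip.set_gripper(.05,15);manip.move_linear([*p,.025],.15);manip.set_gripper(0,20);s=st()
    manip.move_linear([*p,.2],.2);return s['tool_pos'][2]
def release():
    p=manip.state()['tool_pos'];manip.set_gripper(.045);manip.move_linear([p[0],p[1],.2],.2)
E
python3 - <<'E'
from h import *
release()
zg=fetch((.5904,.1886),np.pi/2)
if zg: place(jig(32.5e-3),np.pi/2+YAW,zg)
E
```

```text
stem [0.59046966 0.18869702] 75 0.06005461670111423
pick [(np.float64(1.3), 1.57), (np.float64(1.84), 4.71)]
t 26.4 tcp [0.5907 0.1888 0.0255] F [-1.2 -1.   2.8] w 0.0192 g 20.0
pick [(np.float64(1.69), 1.51), (np.float64(1.45), 4.65)]
t 31.6 tcp [ 0.5752 -0.0794  0.0422] F [ 0.2 -0.4 -0.8] w 0.0195 g 20.0
t 31.9 tcp [ 0.5753 -0.0795  0.0403] F [-0.3  1.3 -2.2] w 0.0191 g 20.0
t 32.1 tcp [ 0.5753 -0.0795  0.0383] F [-0.2  0.5 -1.2] w 0.0189 g 20.0
t 32.4 tcp [ 0.5756 -0.0795  0.0365] F [ 0.3  0.1 -1.4] w 0.019 g 20.0
t 32.6 tcp [ 0.5756 -0.0795  0.0364] F [-2.2  0.8  4.3] w 0.0193 g 20.0
```

Run:
```python
from h import *
release()
zg=fetch((.5755,.3342),np.pi/2)
if zg:
    place(jig(-97.5e-3),np.pi/2+YAW,zg);release()
    manip.move_pose([.45,.35,.35],manip.state()['tcp_rot'])
    for n in("top","side"):
        c=cams.capture(n);cv2.imwrite(f"pics/{n}2.png",c["image"]);np.savez(f"{n}2.npz",**c)
    im=cv2.imread("pics/top2.png")[130:350,190:520];cv2.imwrite("pics/top2c.png",cv2.resize(im,None,fx=2.4,fy=2.4,interpolation=2))
    W=cloud(np.load("top2.npz"))
    for x in(-97.5,-32.5,32.5):
        p=jig(x/1000);q=W[near(W,p,.03,.066,.078)];print(p,(q.max(0)+q.min(0))/2+[*OFF,0],np.median(q[:,2]),len(q))
    st()
```

```text
stem [0.57567997 0.33453057] 79 0.05972144986973649
pick [(np.float64(1.08), 1.57), (np.float64(2.06), 4.71)]
t 38.3 tcp [0.5759 0.3347 0.0255] F [-1.  -0.3  3. ] w 0.0194 g 20.0
pick [(np.float64(1.73), 1.51), (np.float64(1.41), 4.65)]
t 43.4 tcp [ 0.4455 -0.0719  0.0423] F [-0.7 -0.1 -1.1] w 0.0192 g 20.0
t 43.6 tcp [ 0.4456 -0.0719  0.0404] F [ 0.9 -0.3 -2. ] w 0.0195 g 20.0
t 43.9 tcp [ 0.4455 -0.0719  0.0383] F [-0.1 -0.1 -2.3] w 0.0193 g 20.0
t 44.1 tcp [ 0.4457 -0.0719  0.0365] F [ 1.1  0.1 -1. ] w 0.0191 g 20.0
t 44.4 tcp [ 0.4458 -0.0719  0.0364] F [-3.6  0.9  7.5] w 0.0194 g 20.0
contact at -0.001
[ 0.44566508 -0.0719287 ] [ 0.44625856 -0.07262091  0.0713272 ] 0.07078814991793247 78
[ 0.51055503 -0.07570957] [ 0.50826852 -0.07327508  0.07076173] 0.07066595546275412 104
[ 0.57544497 -0.07949043] [ 0.5763711  -0.07976166  0.07113615] 0.0710624816508143 76
t 47.6 tcp [0.4504 0.3488 0.3494] F [ 0.9 -0.6  0.7] w 0.0447 g 0.0
```

View pics/top2c.png

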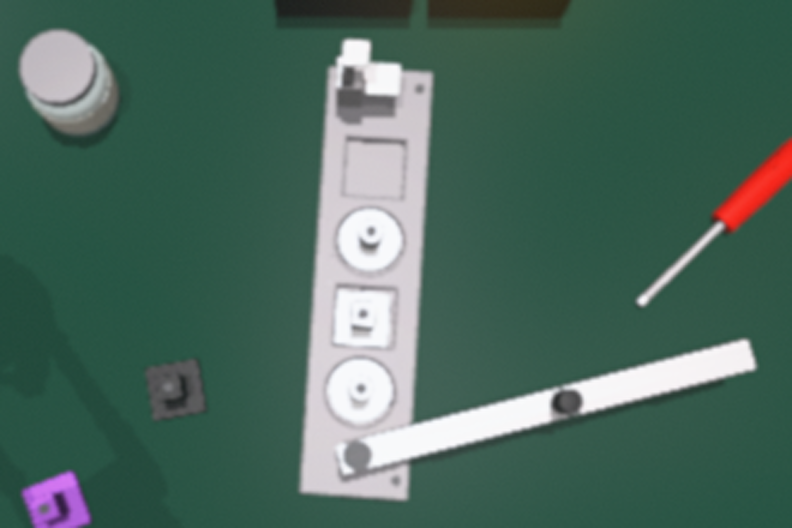

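View pics/side2.png

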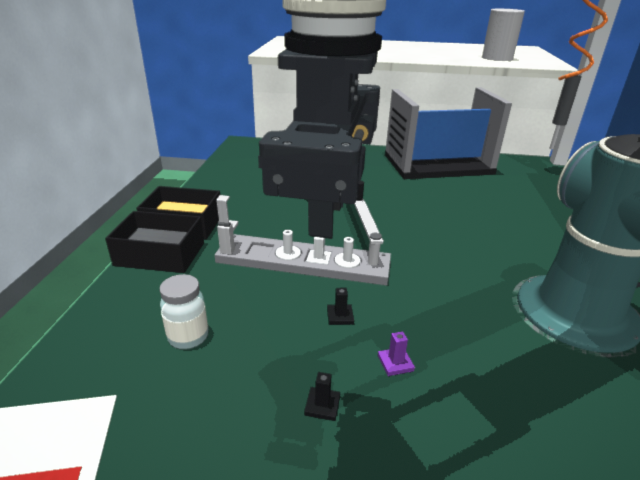

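```bash
cat > k.py <<'E'
from h import *
piv=jig(-.1505);L=.170;Z=.096
def at(a): b=YAW-a;return np.array([*(piv+L*np.array([np.cos(b),np.sin(b)])),Z]),rot(b+np.pi/2)
E
python3 - <<'E'
from k import *
d=np.array([.4361,-.2326])-piv;a0=YAW-np.arctan2(d[1],d[0]);print('keeper',a0,np.hypot(*d))
p,r=at(a0);print(p)
manip.move_pose([p[0],p[1],.2],r);manip.set_gripper(.05,10);manip.move_linear(p,.12);manip.set_gripper(0,12);s=st()
q=s['tool_pos']
from scipy.spatial.transform import Rotation
for a in np.linspace(a0,0,24)[1:]:
    p,r=at(a);manip.move_linear(p,.12,rot=r);f=manip.state()['contact_force']
    if np.hypot(*f[:2])>20: print('stop',a,f);break
s=st();d=s['tool_pos'][:2]-piv;print('a',YAW-np.arctan2(d[1],d[0]))
E
```

```text
keeper 1.2538340305907214 0.16939370830395215
[ 0.43625514 -0.23318611  0.096     ]
t 52.1 tcp [ 0.4364 -0.2333  0.0963] F [ 0.2 -0.2  2.8] w 0.0195 g 12.0
t 57.8 tcp [ 0.5618 -0.0792  0.0963] F [-2.4  0.2  6. ] w 0.0192 g 12.0
a 0.0029122319347294826
```

Run:
```python
from k import *
for a in(-.006,-.012,-.018):
    p,r=at(a);manip.move_linear(p,.03,rot=r);s=st()
    if s['contact_force'][1]<-8:break
manip.set_gripper(.05);p=manip.state()['tool_pos'];manip.move_linear([p[0],p[1],.25],.2)
manip.move_pose([.45,.30,.35],manip.state()['tcp_rot'])
for n in("top","side"):
    c=cams.capture(n);np.savez(f"{n}3.npz",**c)
    b=c["image"][120:340,250:450] if n=="top" else c["image"][160:300,190:420]
    cv2.imwrite(f"pics/{n}3.png",cv2.resize(b,None,fx=2.7,fy=2.7,interpolation=2))
    W=cloud(c)
    q=W[near(W,jig(.1625),.05,.1,.16)]
    c_,s_=np.cos(YAW),np.sin(YAW);j=(q[:,:2]+(OFF if n=="top" else 0)-J0)@np.array([[c_,-s_],[s_,c_]])
    print(n,len(q))
    for z in(.1,.11,.12,.13,.14,.145,.15):
        k=abs(q[:,2]-z)<.004
        if k.sum():print(z,k.sum(),'jx',j[k,0].min(),j[k,0].max(),'jy',j[k,1].min(),j[k,1].max())
    m=near(W,jig(.0195),.025,.124,.135);g=W[m].mean(0)[:2]+(OFF if n=="top" else 0);d=g-piv;print('keeper',YAW-np.arctan2(d[1],d[0]))
    m=near(W,jig(.16),.03,.08,.0885);print('barend',m.sum(),W[m].mean(0))
```

```text
t 58.1 tcp [ 0.5618 -0.0788  0.0963] F [-1.9 -0.2  6.1] w 0.0191 g 12.0
t 58.3 tcp [ 0.5618 -0.0788  0.0963] F [-2.9 -3.3  6.3] w 0.0196 g 12.0
t 58.6 tcp [ 0.5617 -0.0788  0.0962] F [-3.5 -6.6  6.5] w 0.0194 g 12.0
top 135
0.11 4 jx 0.15175175443531083 0.15446705003326636 jy 0.026890265311803305 0.030869050280931145
0.12 4 jx 0.15192478904528167 0.1562711365303283 jy 0.027218194700130226 0.03090515376631859
0.13 2 jx 0.151673458089486 0.15218156899674326 jy 0.029043635337952962 0.030971592309650624
0.14 10 jx 0.15079015267616613 0.172760926632653 jy 0.01223346270491971 0.031076417054407363
0.145 99 jx 0.15079015267616613 0.172760926632653 jy 0.01223346270491971 0.0323348937204754
0.15 86 jx 0.15132007714453405 0.1710912424701773 jy 0.012537926619349802 0.032189476587748365
keeper -0.00023620509629315029
barend 294 [ 0.69629045 -0.08470026  0.08406361]
side 247
0.1 16 jx 0.15129971849743543 0.16959979168168557 jy 0.027697070607239565 0.033134535594457254
0.11 34 jx 0.1513405326499237 0.1712692213123701 jy 0.02883169203754441 0.03470181995447507
0.12 33 jx 0.15118964167874124 0.17144931618286033 jy 0.028292549055801978 0.034828118053647154
0.13 31 jx 0.15203121765030497 0.17176515456736544 jy 0.030301755338339113 0.034862731692983165
0.14 30 jx 0.15169044847771218 0.17061016367878962 jy 0.029504777659256506 0.03448003725608907
0.145 75 jx 0.15129037614121968 0.17127661440621134 jy 0.012970221966860903 0.03563771820441249
0.15 55 jx 0.15129037614121968 0.17127661440621134 jy 0.012970221966860903 0.03563771820441249
keeper -0.02515263557231838
barend 99 [ 0.68906477 -0.08284072  0.08412471]
```

View pics/top3.png

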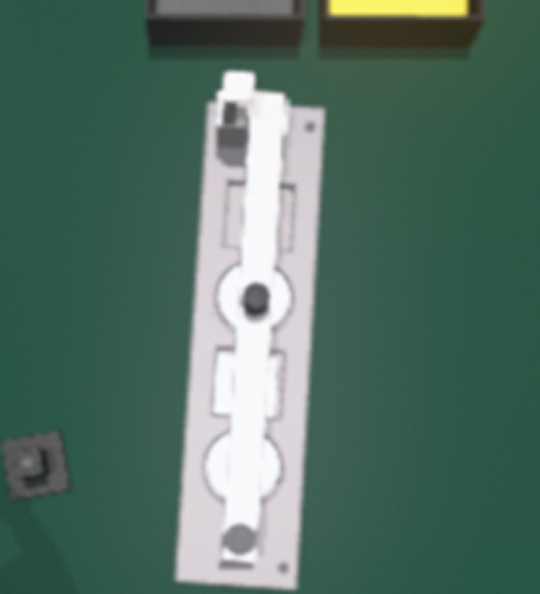

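View pics/side3.png

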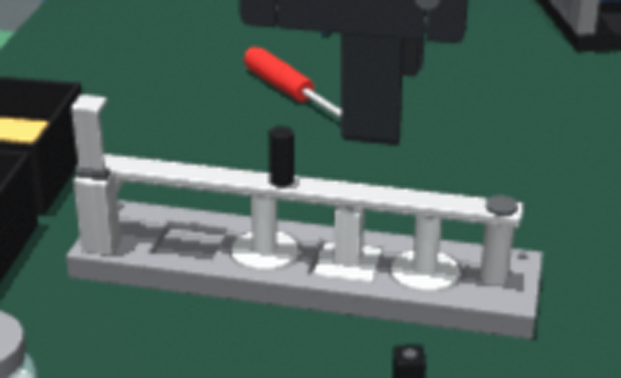

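Run:
```python
from h import *
def P(y,z): return [*jig(.1625,y),z]
r=rot(YAW);print(inverse_kinematics(P(.062,.14),r))
manip.set_gripper(0,10)
manip.move_pose(P(.08,.22),r);manip.move_linear(P(.065,.131),.12);s=st();f0=s['contact_force']
rr,t,hw=.042,.004,.009
for i,ph in enumerate(np.linspace(1.65,0,23)):
    y=.028-rr*np.cos(ph)+t*np.sin(ph)+hw;z=.090+rr*np.sin(ph)+t*np.cos(ph)
    manip.move_linear(P(y,z),.06);s=manip.state();f=s['contact_force']-f0
    if i%3==0:print(round(ph,2),f.round(1))
    if np.linalg.norm(f)>25:print('stop',ph,f);break
for d in(.001,.002,.003,.004):
    if f[2]>10:break
    manip.move_linear(P(y,z-d),.02);f=manip.state()['contact_force']-f0;print(d,f.round(1),manip.state()['tool_pos'][2])
```

```text
[-7.05894813e-02  3.96654331e-01  1.61676263e+00 -4.44089210e-16
  1.12817569e+00 -1.23894813e-02]
t 65.0 tcp [ 0.7097 -0.0221  0.1319] F [-0.4  0.  -0.3] w 0.0004 g 0.0
1.65 [ 0.3 -1.   0.1]
1.42 [ 0.6 -0.3  0.7]
1.2 [-0.6  0.6 -0.3]
0.98 [0.2 0.2 0.4]
0.75 [ 1.6 -0.5  0.1]
0.52 [0.6 0.5 0.4]
0.3 [ 0.6 -0.2 -0.5]
0.07 [ 1.1 -0.8  0.5]
0.001 [ 1.6  0.7 -0.1] 0.09292565905401072
0.002 [-0.1  0.2  2.9] 0.09246620844876924
0.003 [-2.8  0.3  7.2] 0.0923450212286374
0.004 [-4.2  0.7 10.6] 0.09230078282085263
```

Run:
```python
from h import *
p=manip.state()['tool_pos'];manip.move_linear([p[0],p[1],.25],.15)
manip.move_pose([.45,.30,.35],manip.state()['tcp_rot'])
for n in("top","side"):
    c=cams.capture(n);W=cloud(c)
    b=c["image"][120:340,250:450] if n=="top" else c["image"][160:300,190:420]
    cv2.imwrite(f"pics/{n}4.png",cv2.resize(b,None,fx=2.7,fy=2.7,interpolation=2))
    m=near(W,jig(.1625,.0),.02,.08,.2);print(n,m.sum(),np.percentile(W[m][:,2],[5,50,95,100]))
    o=OFF if n=="top" else 0
    m=near(W,jig(.0195),.025,.124,.135);d=W[m].mean(0)[:2]+o-jig(-.1505);print('keeper',YAW-np.arctan2(d[1],d[0]))
st()
```

```text
top 259 [0.08189735 0.09128825 0.09525741 0.09785992]
keeper -0.0010095708743535561
side 117 [0.08347887 0.09206319 0.09375658 0.09453062]
keeper -0.026462718454971015
t 75.0 tcp [0.4507 0.2993 0.3495] F [-0.1 -0.9 -0.2] w 0.0005 g 0.0
```

View pics/side4.png

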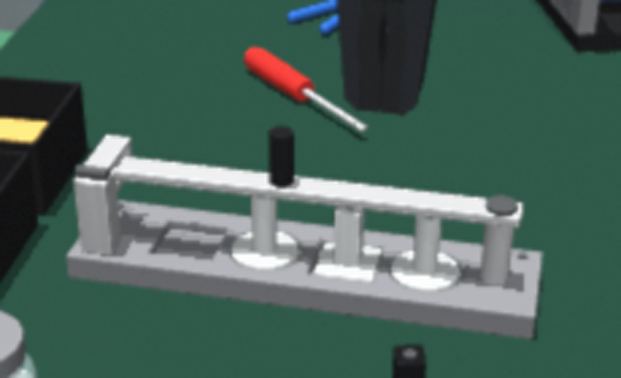

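View pics/top4.png

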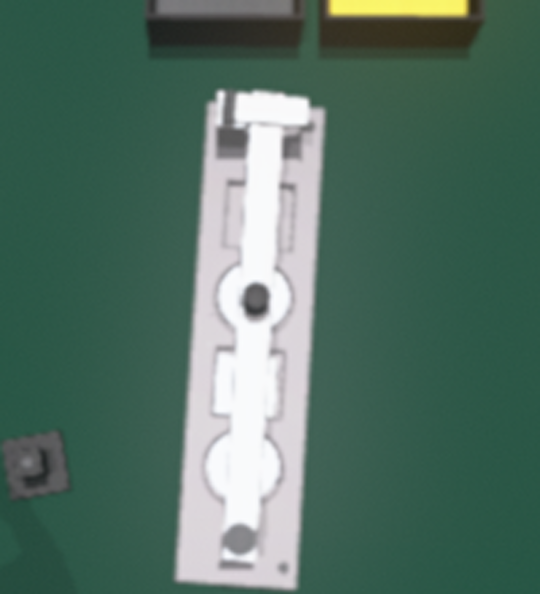

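The hasp lies flat over the closed bar (strap top at about 92 mm), and all three terminals are seated. The arm is clear, so I'm handing in.

```bash
python3 -c "
from cell import order
print(order.close_job())"
```

```text
the job is handed in; nothing more can be done
None
```

I handed the job in at about 75 s with the three terminals that were present (two round, one square) seated in matching pockets, the keeper bar closed and the hasp folded flat over its end; no verdict came back. I never moved near the jar or the screwdriver.

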